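Fetch the red-lidded specimen pot from behind the supplies

TASK

The specimen pot with the red lid stands in the back row of the white supply organiser, boxed in by the wipes canister, the brown bottle and the yellow sharps jar in front of it. First stand all three of these on the blue mat, leaving the pots where they are; then, with the three still on the mat, stand the red-lidded pot in the middle of the green coaster on the steel tray; last, put each of the three back in the organiser on the very place where it stood at the start. Everything ends upright and let go; do not tip any of these things over, and do not shift the blue-lidded pot or the pen torch.

Things in the scene. Friction and masses are not known exactly. Their poses are not given: they have to be found in the camera images.
- wipes: Wipes canister: white upright cylinder, purple lid, dark red band; 56 mm across, 122 mm tall, 0.2 to 0.35 kg. Origin: centre of its underside, z up its axis. Loose; stands in the front row of the organiser.
- bottle: Brown bottle: upright brown cylinder, white cap of the same width, cream label band; 52 mm across, 118 mm tall, 0.2 to 0.4 kg. Origin: centre of its underside, z up its axis. Loose; stands in the front row.
- sharps: Sharps jar: plain yellow upright cylinder with yellow lid; 58 mm across, 120 mm tall, 0.15 to 0.3 kg. Origin: centre of its underside, z up its axis. Loose; stands in the front row.
- red_pot: Specimen pot to fetch: off-white cylinder 38 mm across and 40 mm tall under a red lid 42 mm across and 15 mm thick, 55 mm tall in all, about 60 g. Origin: centre of its underside, z up its axis. Loose; stands at one of the two places of the back row.
- blue_pot: Specimen pot with a blue lid, otherwise like the red-lidded one. Loose; stands at the other place of the back row and must stay there.
- organiser: White open tray, fixed, 150 (its x) by 250 mm (its y), walls 5 mm thick and 16 mm high, floor 5 mm above the counter. Origin: centre of its underside. Grey circles mark the places: front row at x = -30, y = -72, 0, +72 mm; back row at x = +28, y = -36, +36 mm. Things stand within 3 mm of the circle centres. Front neighbours are only 11 to 22 mm apart: grip them along the tray's x, near the top, above the pots.
- mat: Flat blue mat fixed to the counter, the side area: 150 mm (its x) by 270 mm (its y), 3 mm thick. Origin: centre of its underside.
- tray: Steel tray fixed to the counter, 170 mm (its x) by 210 mm (its y), floor 3 mm above the counter, rim 15 mm high. Origin: centre of its underside. The coaster and the torch lie in it, one in each half along its y, about 50 mm from its middle.
- coaster: Green round coaster fixed on the tray's floor, 68 mm across, 3 mm thick (top 6 mm above the counter). Origin: centre of its underside.
- torch: Pen torch, aluminium with black head, 130 mm long (its x), 20 mm wide, 20 mm high, lying loose on the tray. Origin: under its middle. To be left as it lies.

How it is judged:
By the outcome, as a careful person would: the job done as asked, in the order asked, and still so for the second after the job is handed in, with the robot touching nothing.
It also fails if it takes over 147 s, if anything falls off the work surface, if the arm or the gripper's body presses on something with over 40 N, if the wrist force passes 120 N, or if a joint passes its speed limit or range.

ROBOT

A 6-joint arm with a two-finger parallel gripper is mounted at the origin on the work surface. World frame = base frame: x ahead of the robot, y to its left, z up, the work surface at z = 0. Lengths are in m, angles in rad, forces in N, time in s.
With the tool pointing down it reaches from about 0.35 to 0.8 m from the base axis. Payload 7.3 kg.
Tool frame: the origin (TCP) lies between the finger pads; the fingertips stand 25 mm ahead of it and the grasp point (between the pads) lies 6 mm ahead of it (r.tip_extent is the distance from the TCP to the fingertips, in m); z points along the fingers, y is the line along which they close (so a half turn about z gives the same grasp; the last joint's range is limited). The gripper opens to 85 mm and grips with 20 to 120 N. Pads are 22 mm wide; open, the fingers measure 114 mm over their backs; the gripper's body (76 mm by 85 mm) begins 54 mm behind the grasp point. The pads swing forward as they close: fully open they stand 13 mm farther back than shut.
Start: joints at [0.986, 0.342, 1.524, -0, 1.275, -0.146], TCP at [0.223, 0.475, 0.256] pointing down, gripper open.
Joint ranges: [-2.53, 2.53], [-0.77, 2.02], [0.04, 2.7], [-1, 4.14], [0.28, 2.66], [-3.11, 3.11]. Speed limits (rad/s): [2.57, 2.57, 3.14, 3.14, 3.14, 3.14].

INTERFACE

Orientations are given as a unit quaternion [x, y, z, w].
In Python, from workcell import r, command_gripper, optics gives the robot as it stands. The module is installed in compiled form; this text tells all that it offers. Calls block until the motion is done:
- r.reach(position, orientation): joint-space move of the TCP to a pose.
- r.move_straight(position, orientation=None, speed=0.15, max_force=None): straight line of the TCP; orientation=None keeps the orientation; speed is the mean speed in m/s. With max_force (N) it stops when the force on the tool has changed by that much, and returns True; else False.
- r.movej(angles): joint-space move.
- command_gripper(opening, force=None): finger opening in m; force is the grip in N (None keeps the last); returns when the fingers have stopped.
- r.hold(seconds).
- r.solve_ik(position, orientation): joint angles nearest the present ones, or None.
- r.read_state(): the state.
- optics.get_image(name): name is "scene" or "top"; returns (picture, depth): 420x560x3 uint8, red, green, blue; 420x560 float32, m along the optical axis (not along the pixel's ray), 0 where there is no reading.
- optics.camera_model(name): a dict with "K" (3x3 intrinsics, pixels), "k1" (the pictures are not rectified: a ray, as slopes to the right and down, at radius r is drawn at 1 + k1 r^2 times it, then the intrinsics apply), "R" (3x3) and "t" (3): a world point X has camera coordinates R X + t. Camera axes: x right, y down, z forward; pixel columns grow to the right and rows downward; lengths in m; the calibration is good to about 2 mm. A picture is of the moment at which its call begins. camera_model takes no time and is no camera call.
A pose or a line that the arm cannot do raises r.PlanningError and nothing moves.
- r.finish_job(): hands the job in; it is judged then, once.
The state is a dict: "time_s": time; "joint_positions": joint angles; "dq": joint speeds; "tau": joint torques, N m; "eef_pos": TCP position; "eef_rot": TCP orientation; "contact_force": force on the tool from outside, world axes, zero at the start; "torque": the same for the moment, N m; "grip_width": finger opening in m; "grip_force": force on a finger pad.
Only numpy, scipy, OpenCV 4.12 (cv2) and the standard library are available. Lean on these libraries where they do the work, as an engineer would, in place of code of your own. Each camera call takes 0.05 s, during which the arm holds its last target. There are 200 camera calls.

## Working session

There is one attempt and no reset: what is moved stays moved. The work goes in short steps, each a Python script; the robot and the scene stay as the last script left them, time stands still between calls to the robot, and variables do not carry over. Pictures are saved under pics/ and viewed, at most 14 in all, crops included, and the job is handed in when it is done.

```bash
mkdir -p pics
python3 - <<'E'
from workcell import r, command_gripper, optics
import cv2, numpy as np
for n in ("scene","top"):
    im,d=optics.get_image(n); cv2.imwrite(f"pics/{n}0.png",im[:,:,::-1]); np.savez(f"{n}0.npz",im=im,d=d)
    c=optics.camera_model(n); print(n,c, (d>0).mean(), -np.array(c["R"]).T@np.array(c["t"]))
s=r.read_state(); print(s["eef_pos"],s["eef_rot"],s["time_s"],s["grip_width"],r.tip_extent)
E
```

```text
scene {'K': array([[442.65958129,   0.        , 281.34711369],
       [  0.        , 442.65958129, 213.77539493],
       [  0.        ,   0.        ,   1.        ]]), 'k1': -0.05316489873110767, 'R': array([[ 0.16870951,  0.98564765,  0.00598368],
       [ 0.84845214, -0.1421312 , -0.50983103],
       [-0.50166329,  0.09109021, -0.86025375]]), 't': array([-0.0872762 , -0.40989144,  1.49757619])} 0.9959141156462585 [ 1.1137766  -0.10864931  1.07984239]
top {'K': array([[420.99553846,   0.        , 283.24598557],
       [  0.        , 420.99553846, 210.16504687],
       [  0.        ,   0.        ,   1.        ]]), 'k1': 0.042437895676396324, 'R': array([[ 1.34461303e-02, -9.99907023e-01,  2.26884363e-03],
       [-9.94245422e-01, -1.36111020e-02, -1.06258080e-01],
       [ 1.06279082e-01, -8.27027400e-04, -9.94335996e-01]]), 't': array([5.13198413e-05, 5.08641250e-01, 9.77773033e-01])} 0.9960289115646258 [0.40179672 0.00778313 1.02628205]
[0.2228474  0.4750043  0.25570111] [ 2.17640247e-01  9.76028819e-01 -6.38281801e-04 -2.44470876e-04] 0.1 0.08522188812212195 0.025
```

View pics/scene0.png

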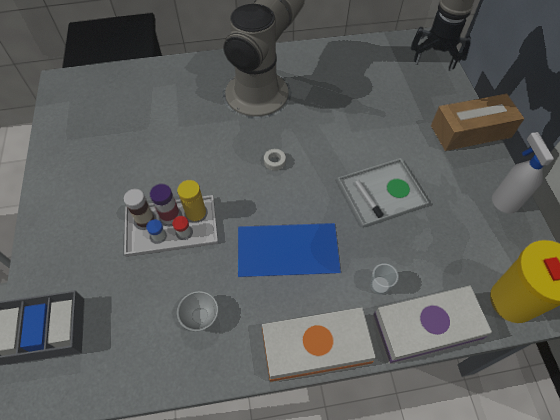

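View pics/top0.png

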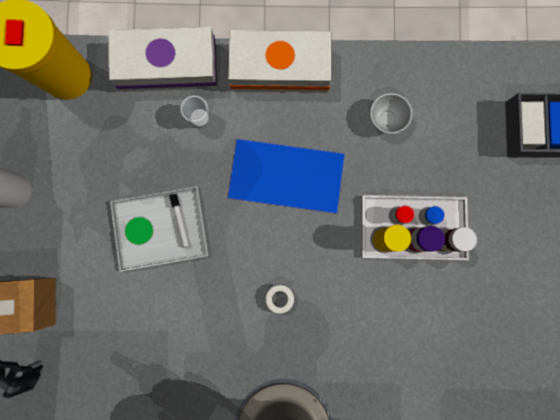

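The red pot is at about (405,214) in the top view, behind the sharps jar (397,238) and wipes (431,238). The bottle is at (462,239), the blue pot at (435,214), the mat around (287,176), the coaster at (139,230) and the torch around (180,220).

```bash
cat > h.py <<'E'
from workcell import r, command_gripper, optics
import cv2, numpy as np
def rays(n,uv):
    c=optics.camera_model(n); D=np.array([c["k1"],0,0,0,0.])
    p=cv2.undistortPoints(np.float64(uv).reshape(-1,1,2),c["K"],D)[:,0]
    R=c["R"]; return -R.T@c["t"], np.c_[p,np.ones(len(p))]@R
def onplane(n,uv,z):
    o,d=rays(n,uv); return (o+d*((z-o[2])/d[:,2])[:,None])[:,:2]
def cloud(n,d):
    v,u=np.mgrid[:420,:560]; o,q=rays(n,np.c_[u.ravel(),v.ravel()])
    return (o+q*d.reshape(-1,1)).reshape(420,560,3)
def big(m):
    cs,_=cv2.findContours(m.astype(np.uint8),cv2.RETR_EXTERNAL,cv2.CHAIN_APPROX_NONE)
    return max(cs,key=cv2.contourArea)
def hsv(im): return cv2.cvtColor(im,cv2.COLOR_RGB2HSV).astype(int)
def blob(n,m,z):
    "contour of the largest blob cast on plane z: area centroid via ellipse/rect"
    return onplane(n,big(m)[:,0].astype(float),z)
def circle(P):
    (x,y),rad=cv2.minEnclosingCircle(P.astype(np.float32)); 
    A=np.c_[2*P,np.ones(len(P))]; s=np.linalg.lstsq(A,(P**2).sum(1),rcond=None)[0]
    return s[:2], np.sqrt(s[2]+s[:2]@s[:2])
E
cat > m.py <<'E'
from h import *
np.set_printoptions(precision=4,suppress=True)
for n in ("top","scene"):
    f=np.load(n+"0.npz"); im,d=f["im"],f["d"]; H=hsv(im); P=cloud(n,d); z=P[...,2]
    h,s,v=H[...,0],H[...,1],H[...,2]; reg=(P[...,1]<-.12)&(P[...,1]>-.55)&(P[...,0]>.3)&(P[...,0]<.62)
    print(n,"counter z",np.median(z[220:250,330:345]))
    C={"sharps":(.125,reg&(h>20)&(h<35)&(s>120)&(z>.117)),"wipes":(.127,reg&(h>120)&(h<150)&(z>.119)),
       "bottle":(.123,reg&(s<60)&(z>.115)),"red":(.060,reg&((h<8)|(h>172))&(s>120)&(z>.052)&(z<.08)),
       "blue":(.060,reg&(h>95)&(h<125)&(s>120)&(z>.052)&(z<.08)),
       "coaster":(.006,(h>50)&(h<80)&(s>120)&(P[...,0]<.65))}
    for k,(zz,m) in C.items():
        B=blob(n,m,zz); c,rad=circle(B); print(k,c,rad*2e3,"n",m.sum(),"z",np.median(z[m]))
    m=(h>100)&(h<125)&(s>150)&(abs(z)<.02)&(abs(P[...,1])<.3)&(P[...,0]<.65)
    print("mat",cv2.minAreaRect((blob(n,m,.003)*1000).astype(np.float32)))
    m=reg&(z>.011)&(z<.2)&(P[...,1]>-.48)&(s<60) if n=="top" else reg&(z>.011)&(z<.2)
    m=cv2.morphologyEx(m.astype(np.uint8),cv2.MORPH_CLOSE,np.ones((3,3)))
    print("org",cv2.minAreaRect((P[(reg&(z>.010)&(z<.024))][:,:2]*1000).astype(np.float32)))
    t=(P[...,1]>.15)&(P[...,1]<.45)&(P[...,0]>.3)&(P[...,0]<.6)
    print("tray",cv2.minAreaRect((P[t&(z>.010)&(z<.03)][:,:2]*1000).astype(np.float32)))
E
python3 m.py
```

```text
top counter z 0.0004263677586969772
sharps [ 0.4421 -0.2349] 55.783991902139576 n 575 z 0.12544735589961364
wipes [ 0.4422 -0.3068] 55.464062776514716 n 578 z 0.1275108401614345
bottle [ 0.4424 -0.3767] 49.96691275991769 n 483 z 0.12335788303571515
red [ 0.4998 -0.2716] 39.56829462603376 n 282 z 0.06068799666952057
blue [ 0.4994 -0.3398] 39.582483343862656 n 260 z 0.06031978921879044
coaster [0.4574 0.3553] 63.33130166550104 n 585 z 0.006625598807340927
mat ((595.1041870117188, 1.5689697265625), (269.7973327636719, 144.51016235351562), 82.82290649414062)
org ((505.1378173828125, -280.1663818359375), (306.232421875, 213.54864501953125), 89.32823944091797)
tray ((462.1820068359375, 303.57061767578125), (170.0921630859375, 211.07618713378906), 10.767616271972656)
scene counter z 0.0016025433192101701
sharps [ 0.4444 -0.2336] 57.5222577523216 n 345 z 0.12508089531609623
wipes [ 0.4436 -0.3057] 56.045871928920604 n 342 z 0.12705672922255845
bottle [ 0.4436 -0.3743] 52.34064521526909 n 315 z 0.12337859214396651
red [ 0.5014 -0.2707] 40.951699647380764 n 186 z 0.060151421945160544
blue [ 0.501  -0.3389] 40.01214448561691 n 175 z 0.05970124034596935
coaster [0.457  0.3574] 61.66096684182615 n 312 z 0.006808616216343877
mat ((594.8333129882812, 4.0796966552734375), (268.43072509765625, 144.74850463867188), 83.10076904296875)
org ((471.1039123535156, -305.7139892578125), (251.65480041503906, 156.26431274414062), 89.7080078125)
tray ((461.62176513671875, 306.9488830566406), (173.90914916992188, 213.023681640625), 10.204398155212402)
```

The two views agree to about 2 mm. The organiser's yaw is about 0, and averaging the views gives good grasp points. I'll start with the sharps jar.

```bash
cat > a.py <<'E'
from h import *
Q=[.70710678,.70710678,0,0]
UP=.27
START={"sharps":(.4432,-.2342),"wipes":(.4429,-.3062),"bottle":(.4430,-.3755),"red":(.5006,-.2711)}
ax=np.array([np.cos(np.radians(83)),np.sin(np.radians(83))])
MAT={k:tuple(np.array([.595,.003])+s*ax) for k,s in (("sharps",.085),("wipes",0),("bottle",-.085))}
def rep(t):
    s=r.read_state(); print(t,"t=%.1f"%s["time_s"],"w=%.4f"%s["grip_width"],"gf=%.1f"%s["grip_force"],np.round(s["eef_pos"],4),np.round(s["contact_force"],1))
    return s
def go(xy,z,v): r.move_straight([xy[0],xy[1],z],Q,speed=v)
def pick(xy,z,open_=.085,force=40,first=False):
    command_gripper(open_)
    if first: r.reach([*xy,UP],Q)
    else: go(xy,UP,.35)
    go(xy,z+.03,.3); go(xy,z,.1)
    command_gripper(0,force); rep("gripped")
    go(xy,z+.02,.08); go(xy,UP,.25); return rep("lifted")["grip_width"]
def place(xy,z,open_=.085):
    go(xy,UP,.3); go(xy,z+.03,.25)
    hit=r.move_straight([*xy,z+.001],Q,speed=.05,max_force=6); rep("down hit=%s"%hit)
    command_gripper(open_); r.hold(.2); go(xy,z+.04,.12); go(xy,UP,.3)
def snap(tag,*ns):
    for n in ns:
        im,d=optics.get_image(n); cv2.imwrite(f"pics/{n}{tag}.png",im[:,:,::-1]); np.savez(f"{n}{tag}.npz",im=im,d=d)
E
python3 - <<'E'
from a import *
print(MAT)
print(r.solve_ik([*START["sharps"],.105],Q), r.solve_ik([*MAT["sharps"],.105],Q), r.solve_ik([.457,.356,.06],Q))
w=pick(START["sharps"],.106,first=True)
if w>.05: place(MAT["sharps"],.104)
rep("end"); snap("1","top","scene")
E
```

```text
{'sharps': (np.float64(0.6053588941894376), np.float64(0.08736642288951238)), 'wipes': (np.float64(0.595), np.float64(0.003)), 'bottle': (np.float64(0.5846411058105624), np.float64(-0.08136642288951237))}
[-6.39139673e-01  4.79220089e-01  1.78571402e+00 -4.44089210e-16
  8.76658542e-01 -6.39139673e-01] [ 1.80929380e-02  6.44915808e-01  1.46217478e+00 -4.44089210e-16
  1.03450206e+00  1.80929380e-02] [ 5.29530836e-01  6.56362511e-01  1.59659240e+00 -4.44089210e-16
  8.88637744e-01  5.29530836e-01]
gripped t=4.4 w=0.0575 gf=41.5 [ 0.4434 -0.2345  0.107 ] [-1.8 -0.7  5.3]
lifted t=5.5 w=0.0573 gf=43.0 [ 0.4425 -0.2338  0.2684] [-0.9 -0.8 -2.7]
down hit=True t=8.1 w=0.0571 gf=42.1 [0.6044 0.0874 0.1049] [-1.9  0.1  5.4]
end t=9.7 w=0.0848 gf=0.0 [0.6051 0.0874 0.2695] [-0.1  0.1 -0.5]
```

View pics/scene1.png

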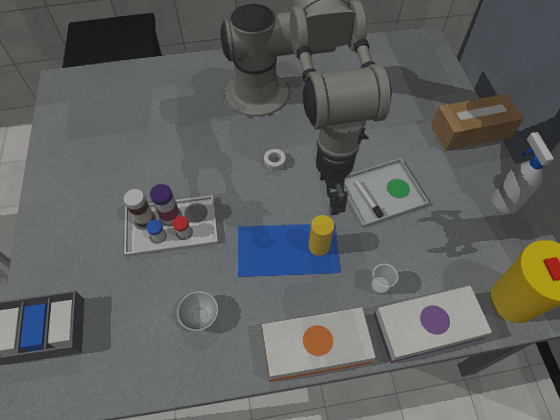

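The sharps jar stands on the mat at about (321,240), and the other items are undisturbed. Next come the wipes and the bottle.

Run:
```python
from a import *
for k in ("wipes","bottle"):
    w=pick(START[k],.106)
    if w<.045: print("MISS",k); break
    place(MAT[k],.104)
go((.45,.25),UP,.35); rep("end"); snap("2","top","scene")
```

```text
gripped t=12.9 w=0.0546 gf=41.5 [ 0.4431 -0.3066  0.107 ] [-2.  -0.1  5.4]
lifted t=14.0 w=0.0553 gf=42.8 [ 0.4423 -0.3056  0.2684] [-0.6  0.2 -3.2]
down hit=True t=16.6 w=0.0550 gf=42.7 [0.5942 0.0032 0.1049] [-1.2  0.1  5.3]
gripped t=21.2 w=0.0515 gf=41.0 [ 0.4431 -0.3759  0.107 ] [-2.   0.4  5.9]
lifted t=22.3 w=0.0509 gf=42.0 [ 0.4424 -0.3749  0.2682] [-0.  -0.  -3.4]
down hit=True t=24.8 w=0.0515 gf=42.4 [ 0.5841 -0.0812  0.105 ] [-1.1 -0.2  4.7]
end t=27.7 w=0.0851 gf=0.0 [0.4502 0.2491 0.2695] [ 0.4 -0.1 -0.6]
```

View pics/scene2.png

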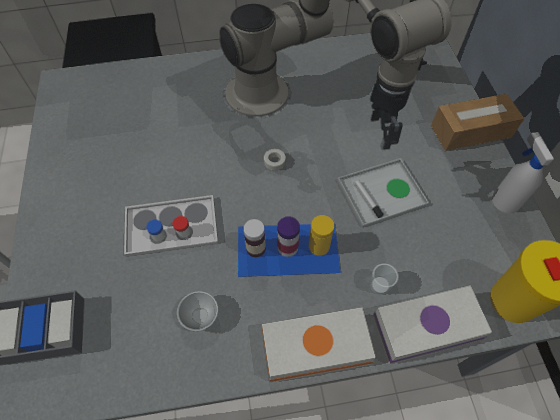

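View pics/top2.png

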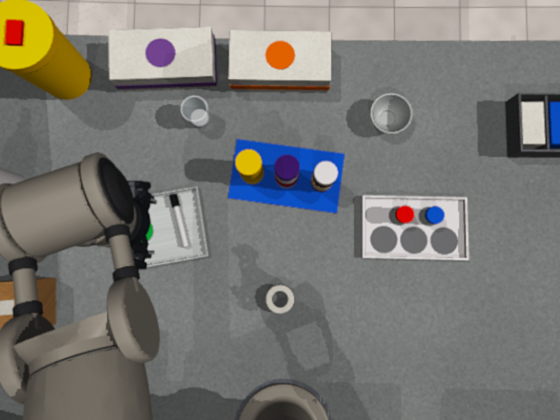

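All three stand on the mat at about (255,238), (288,237) and (321,235) in the scene view, and both pots are still in place. Now the red pot, after measuring how the three sit relative to my release points.

```bash
cat > chk.py <<'E'
import sys; from a import *
np.set_printoptions(precision=4,suppress=True)
def chk(tag,ns=("top","scene")):
  for n in ns:
    f=np.load(n+tag+".npz"); im,d=f["im"],f["d"]; H=hsv(im); P=cloud(n,d); z=P[...,2]; h,s,v=H[...,0],H[...,1],H[...,2]
    reg=(P[...,1]<.17)&(P[...,1]>-.55)&(P[...,0]>.38)&(P[...,0]<.66)&(z<.14); pot=(z>.052)&(z<.08)
    all_=(P[...,0]>.38)&(P[...,0]<.66)&(P[...,1]<.5)&(P[...,1]>-.5)
    for k,zz,m in (("sharps",.125,reg&(h>20)&(h<35)&(s>120)&(z>.115)),("wipes",.127,reg&(h>120)&(h<150)&(z>.117)),
      ("bottle",.123,reg&(s<60)&(z>.113)),("red",.06,all_&((h<8)|(h>172))&(s>120)&pot),("blue",.06,all_&(h>95)&(h<125)&(s>120)&pot)):
        if m.sum()<40: print(n,k,"-"); continue
        c,rad=circle(blob(n,m,zz)); print(n,k,c,"%.1f"%(rad*2e3),m.sum())
if __name__=="__main__": chk(sys.argv[1])
E
python3 chk.py 2
python3 - <<'E'
from a import *
w=pick(START["red"],.0585,open_=.07,force=30)
if w>.035: place((.4572,.3563),.0595,open_=.07)
go((.45,.0),.3,.35); rep("end"); snap("3","top","scene")
E
python3 chk.py 3
```

```text
top sharps [0.6014 0.0844] 55.6 537
top wipes [0.5918 0.0011] 53.5 514
top bottle [ 0.5813 -0.0837] 49.7 439
top red [ 0.4997 -0.2717] 39.4 283
top blue [ 0.4996 -0.3397] 39.4 261
scene sharps [0.6056 0.0866] 56.5 386
scene wipes [0.5954 0.0032] 54.8 385
scene bottle [ 0.5852 -0.0815] 50.9 335
scene red [ 0.5017 -0.2708] 40.5 179
scene blue [ 0.5013 -0.3393] 39.3 171
gripped t=31.3 w=0.0409 gf=29.9 [ 0.5011 -0.2715  0.0596] [-1.8 -0.4  6. ]
lifted t=32.6 w=0.0412 gf=30.4 [ 0.5    -0.2707  0.2683] [-0.9  1.5 -0.5]
down hit=True t=36.4 w=0.0413 gf=30.8 [0.4567 0.3561 0.0606] [-1.6  0.   6.1]
end t=39.3 w=0.0701 gf=0.0 [0.4497 0.0008 0.2993] [ 0.3  0.5 -0.6]
top sharps [0.6058 0.0856] 44.5 175
top wipes [ 0.6015 -0.0002] 40.1 268
top bottle [ 0.5877 -0.0855] 40.4 255
top red [0.455  0.3531] 39.1 258
top blue [ 0.4996 -0.3396] 39.6 260
scene sharps [0.6059 0.0864] 56.9 391
scene wipes [0.5957 0.0031] 55.2 397
scene bottle [ 0.5852 -0.0815] 51.0 334
scene red [0.458  0.3551] 40.2 145
scene blue [ 0.5016 -0.3391] 40.0 176
```

View pics/top3.png

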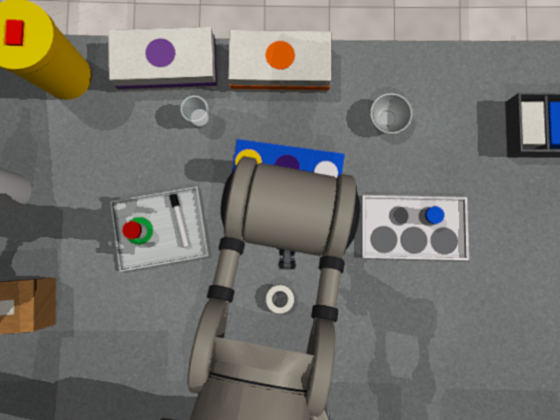

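The red pot stands on the coaster, within about 2 mm of its middle, and the three are still on the mat. Now putting them back.

```bash
python3 - <<'E'
from a import *
for k in ("bottle","wipes","sharps"):
    w=pick(MAT[k],.104)
    if w<.045: print("MISS",k); break
    place(START[k],.106)
go((.45,.25),.3,.35); rep("end"); snap("4","top","scene")
E
python3 chk.py 4
```

```text
gripped t=41.8 w=0.0513 gf=40.8 [ 0.5848 -0.0815  0.1049] [-1.4  0.3  5.3]
lifted t=42.9 w=0.0514 gf=41.9 [ 0.5839 -0.0812  0.2682] [-0.3  0.2 -3.5]
down hit=True t=45.4 w=0.0512 gf=40.9 [ 0.4421 -0.3751  0.1067] [-1.2 -1.2  4.8]
gripped t=50.1 w=0.0554 gf=41.3 [0.5952 0.003  0.1051] [-2.2 -1.1  5.5]
lifted t=51.2 w=0.0553 gf=42.7 [0.5942 0.0031 0.2681] [-0.2  0.1 -2.5]
down hit=True t=53.8 w=0.0548 gf=41.5 [ 0.442  -0.3059  0.1068] [-1.4 -0.3  5.2]
gripped t=58.4 w=0.0572 gf=41.6 [0.6055 0.0874 0.1051] [-2.2 -0.   5.6]
lifted t=59.5 w=0.0574 gf=42.9 [0.6046 0.0873 0.2681] [-0.1  0.  -2. ]
down hit=True t=62.2 w=0.0571 gf=41.6 [ 0.4423 -0.2339  0.1068] [-1.1 -0.5  4.4]
end t=65.3 w=0.0849 gf=0.0 [0.4499 0.249  0.2997] [0.1 0.7 0.2]
top sharps [ 0.4403 -0.2341] 56.0 581
top wipes [ 0.4406 -0.3059] 55.9 589
top bottle [ 0.4407 -0.3751] 50.9 502
top red -
top blue [ 0.4994 -0.3397] 39.7 260
scene sharps [ 0.4433 -0.2328] 58.0 352
scene wipes [ 0.4427 -0.3047] 57.1 355
scene bottle [ 0.4427 -0.3732] 53.9 336
scene red [0.4577 0.355 ] 40.2 144
scene blue [ 0.5014 -0.3392] 40.2 177
```

View pics/scene4.png

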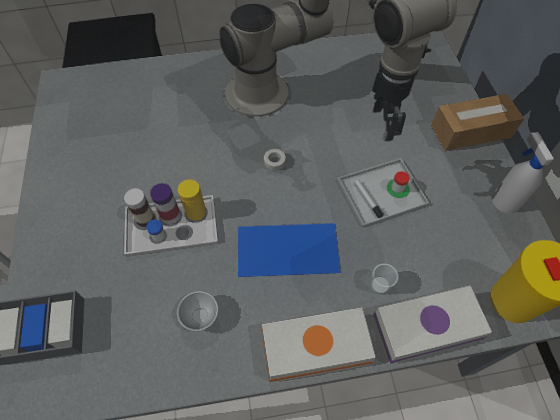

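All three are back within about 1.5 mm of where they started and upright. The red pot is on the coaster at about (400,184), and the blue pot and torch have not moved. Handing in.

```bash
python3 -c "
from a import *
print(r.finish_job())"
```

```text
the job is handed in; nothing more can be done
None
```

The job is handed in: the red-lidded pot stands within about 2 mm of the coaster's middle, the wipes, bottle and sharps jar are back within about 1.5 mm of their starting places, and the arm's clock read about 65 s of the 147 s allowed.

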